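Post the shell bracelet through the lever-lid drop box

TASK

Put the cream shell bracelet on the steel chute of the clear drop box while the blue lid is shut, and let go of it there. Then press the red lever down with the fingers and hold it so that the lid stays raised until the bracelet has slid right into the box. Ease the lever back up slowly so that the lid comes down gently and is fully shut with the bracelet inside; leave the other bracelets, the card terminal and the jar where they are.

Things in the scene. Friction and masses are not known exactly. Their poses are not given: they have to be found in the camera images.
- dropbox: Fixed clear plastic drop box with steel chute and blue lid, 315 mm long (y), 140 mm high. Origin on the table under the middle of the mouth, z up; things slide toward its +y. Chute at y -0.150 to 0.055; box at y 0 to 0.165, walls 94 mm high, 4 mm thick, inner width 120 mm. Red lever on the -x (robot's) side. Skirt: the shut lid's front, 50 mm tall, square to the chute at y = 0
- chute_spot (a point): Point on the centre line of the chute's surface, at box x 0, y -0.085, z 0.099; axes as the box's. The polished, slippery chute falls 30 degrees toward +y (surface z = 0.050 - 0.577*y), low guides at x = +/-0.062 stand 14 mm above it. A thing laid here slides down to the shut lid and waits; once the lid is raised it slides into the box by itself in about a second
- box_floor (a point): Centre of the smooth inner floor of the box (box x 0, y 0.085, z 0.008). The bracelet comes to rest here lying flat, as a rule against the far (+y) wall
- lid (a joint): Blue lid, hinged along the far top edge of the box (box y 0.163, z 0.100): 0 shut, 0.765 fully raised. Linked to the lever (1.7 x its angle). From about 0.4 the bracelet can pass beneath
- lever (a joint): Red lever: 0 up (at rest), 0.45 rad fully down. Hinge along the box's y at box x -0.072, y 0.085, z 0.068, 90 mm from the pad's centre. Sprung: 3.5 N at the pad to start, 5.5 N fully down; let go suddenly, it springs up and the lid bangs shut. Raise the pad at 50 mm/s or less
- lever_pad (a point): Top centre of the lever's red pad, 50 x 50 mm, moving with the lever. At rest 74 mm above the table, at box x -0.162, y 0.085; fully down it is about 39 mm lower (35 mm above the table). Press it straight down from above
- shell_bracelet_center (a point): Centre (half-way up) of the cream shell bracelet, an upright open ring of pale shell sticks, 59 mm across and 40 mm high (solid up to 38 mm), wall 5 to 12 mm, standing on the table, 45 g. Centre 19 mm above its underside. z is the ring's axis
- grey_bracelet_center (a point): Centre of a grey and black stone bracelet, 62 mm across, 20 mm high, lying on the table; leave it alone
- dark_bracelet_center (a point): Centre of a dark grey stone bracelet, 65 mm across, 17 mm high, lying on the table; leave it alone
- terminal: Black hand-held card terminal, 164 (x) x 67 (y) x 50 mm, origin in the centre of its underside; leave it alone
- jar: White jar with a blue screw lid, 58 mm in diameter, 82 mm high, origin in the centre of its underside; leave it alone
Things that resemble listed ones, but are neither listed nor needed, are in the scene too. Of the things that look like the part that bears shell_bracelet_center, the smallest one is meant.

How it is judged:
By the outcome, as a careful person would: the job done as asked, in the order asked, and still so for the second after the job is handed in, with the robot touching nothing.
It also fails if it takes over 43 s, if anything falls off the work surface, if the arm or the gripper's body presses on something with over 40 N, if the wrist force passes 120 N, or if a joint passes its speed limit or range.

ROBOT

A 6-joint arm with a two-finger parallel gripper is mounted at the origin on a cart in front of the work surface, level with it; the furniture and walls round the work are solid. World frame = base frame: x ahead of the robot, y to its left, z up, the work surface at z = 0. Lengths are in mm, angles in rad, forces in N, time in s.
With the tool pointing down it reaches from about 275 to 750 mm from the base axis. Payload 10.2 kg.
Tool frame: the origin (TCP) lies on the centre line of the jaws, within the pads' length; the fingertips stand 17 mm ahead of it and the grasp point (between the pads) lies 2 mm behind it; z points along the fingers, y is the line along which they close (so a half turn about z gives the same grasp; the last joint's range is limited). The gripper opens to 85 mm and grips with 20 to 120 N. Pads are 22 mm wide; open, the fingers measure 114 mm over their backs; the gripper's body (76 mm by 85 mm) begins 54 mm behind the grasp point. The pads swing forward as they close: fully open they stand 13 mm farther back than shut.
Start: joints at [-1.467, 0.313, 1.498, -0, 1.331, -0.223], TCP at [168.52, -497.225, 248.294] pointing down, gripper open.
Joint ranges: [-2.94, 2.94], [-0.97, 2.17], [0.19, 2.56], [-1.23, 4.37], [0.02, 3.11], [-2.88, 2.88]. Speed limits (rad/s): [2.39, 2.39, 3.01, 3.14, 3.14, 3.14].

INTERFACE

Orientations are given as a unit quaternion [w, x, y, z].
In Python, from rig import ctrl gives the robot as it stands. The module is installed in compiled form; this text tells all that it offers.
- The arm moves only by the shell command python3 -m jog 'ROWS' [FORCE]. ROWS is JSON, a list of rows, each an object with "delta_pos": the shift along the world's x, y, z in mm, a list of three; "angular": the turn, a rotation vector about the world's x, y, z in rad, a list of three; "fingers": the opening, from 0 (shut) to 1 (fully open). In form: [{"delta_pos": [tx, ty, tz], "angular": [rx, ry, rz], "fingers": fingers}, ...]. A call has 1 to 10 rows; each row is the pose to reach, as a shift and turn from the pose commanded when the call began; what a row does not reach only later rows make up. A row lasts 1/8 s, in which the tool goes at most 62.5 mm and 10.7 degrees, less where a joint would pass 70% of its speed; a pose out of reach is approached as far as the arm can. A call with a gripper value outside its range is refused whole. The fingers move at their own pace and stop on an object; FORCE is the grip in N (left out, the last holds). Time passes only in rows, so rows that repeat a pose let the fingers close. It gives the time, the measured TCP pose, the force, the opening and the grip force at its end, in the units of the state.
- ctrl.sense(): the state, without advancing time (a new reading comes with each control period).
- ctrl.capture(name): name is "scene" or "top" or "wrist"; returns a dict with "pixels" (420x560x3 uint8, blue, green, red), "fx", "fy", "cx", "cy" (pixels), "dist" ([k1, k2, p1, p2, k3] as OpenCV has them; the pictures are not rectified), "R" (3x3) and "t" (3): a world point X has camera coordinates R X + t. Camera axes: x right, y down, z forward; pixel columns grow to the right and rows downward; lengths in mm; the calibration is good to about 2 mm. A picture is of the moment at which its call begins. There is no depth.
- ctrl.finish_job(): hands the job in; it is judged then, once.
The state is a dict: "time_s": time; "joints": joint angles; "dq": joint speeds; "tau": joint torques, N m; "eef_pos": TCP position; "ee_rot": TCP orientation; "force": force on the tool from outside, world axes, zero at the start; "wrist_torque": the same for the moment, N m; "grip_width": opening from 0.0 (shut) to 1.0 (fully open); "grip_force": force on a finger pad.
Only numpy, scipy, OpenCV 4.12 (cv2) and the standard library are available. Lean on these libraries where they do the work, as an engineer would, in place of code of your own. Each camera call takes 0.05 s, during which the arm holds its last target. There are 200 camera calls.

## Working session

There is one attempt and no reset: what is moved stays moved. The work goes in short steps, Python scripts to look and compute and a shell command to move; the robot and the scene stay as the last step left them, time stands still between calls to the robot, and variables do not carry over. Pictures are saved under pics/ and viewed, at most 10 in all, crops included, and the job is handed in when it is done.

```bash
mkdir -p pics; python3 - <<'E'
from rig import ctrl
import cv2,numpy as np
for n in("scene","top"):
    c=ctrl.capture(n);cv2.imwrite(f"pics/{n}.png",c["pixels"]);np.savez(n,**c)
    print(n,c["fx"],c["cx"],c["cy"],c["dist"],(-np.array(c["R"]).T@c["t"]).round())
s=ctrl.sense();print(s["eef_pos"],s["ee_rot"],s["force"],s["time_s"])
E
```

```text
scene 384.19986805568357 279.06026824399635 203.72505734877151 [0.02025261 0.         0.         0.         0.        ] [ -4. 518. 708.]
top 502.7323432950282 276.58917338928035 214.10881791238378 [-0.10911062  0.          0.          0.          0.        ] [ 459.   10. 1628.]
[ 168.50092899 -497.01665039  247.77716747] [-5.72692097e-04  9.86680665e-01  1.62668177e-01  3.06402934e-05] [ 0.79689751 -0.20603584 -0.53702284] 0.1
```

View pics/scene.png

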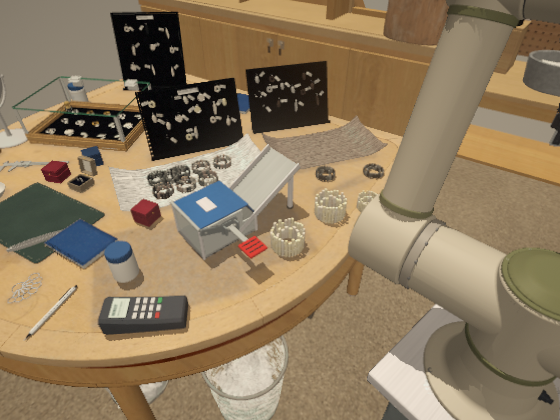

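View pics/top.png

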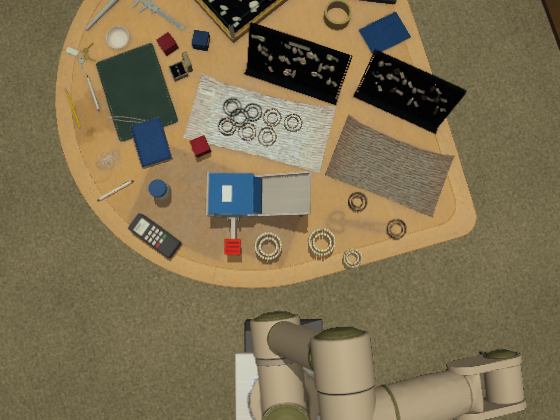

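The scene picture shows the drop box with its chute to the right in the top view, i.e. box +y is about world +y. In the top picture the box's lid is at (231,193), the chute at (285,194) and the lever pad at (233,247). The cream rings are the candidates, in top-view pixels: (268,246), (321,242) and (352,258). The last looks smallest. The dark rings at (357,201) and (397,229) are the grey and dark bracelets. Next I check the choice in a close crop.

```bash
python3 - <<'E'
import cv2
im=cv2.imread("pics/top.png")
c=im[160:280,200:420]   # 220x120
cv2.imwrite("pics/crop1.png",cv2.resize(c[:, :],None,fx=3.6,fy=3.6,interpolation=cv2.INTER_CUBIC))
E
cat > h.py <<'E'
import numpy as np,cv2
def ray(n,u,v):
    c=np.load(n+".npz");K=np.array([[c["fx"],0,c["cx"]],[0,c["fy"],c["cy"]],[0,0,1]])
    p=cv2.undistortPoints(np.array([[[u,v]]],float),K,c["dist"])[0,0]
    R=c["R"];return -R.T@c["t"],R.T@np.array([p[0],p[1],1])
def atz(n,u,v,z):
    o,d=ray(n,u,v);return (o+d*(z-o[2])/d[2]).round(1)
def proj(n,X):
    c=np.load(n+".npz");K=np.array([[c["fx"],0,c["cx"]],[0,c["fy"],c["cy"]],[0,0,1]])
    return cv2.projectPoints(np.array(X,float).reshape(-1,1,3),cv2.Rodrigues(c["R"])[0],c["t"],K,c["dist"])[0][:,0].round(1)
E
```

```text
(no output)
```

View pics/crop1.png

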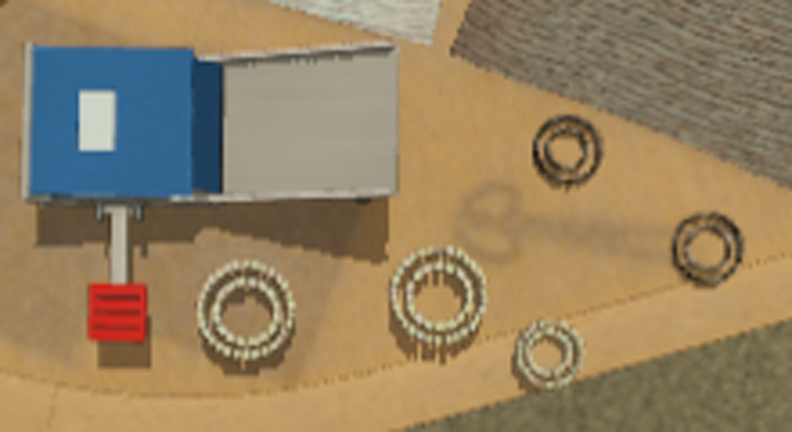

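The crop shows three cream rings: big ones at crop (246,312) and (438,298), and a clearly smaller one at (550,353), which is the target. The pad is at (118,313), the skirt/chute edge at x≈222, and the chute's far end at x≈397.

```bash
python3 - <<'E'
from h import *
C=lambda u,v:((u+.5)/3.6-.5+200,(v+.5)/3.6-.5+160)
print("smalltop",atz("top",*C(549.5,353),38)); print("diam",atz("top",*C(515,353),38)-atz("top",*C(583,353),38))
print("low check scene",atz("scene",367,194,38))
print("big",atz("top",*C(246,311),45),atz("top",*C(438,298),45))
print("pad",atz("top",*C(118,313),74),"padcorners",atz("top",*C(89,285),74),atz("top",*C(147,341),74))
print("pad scene",atz("scene",253,247,74))
print("chute end",atz("top",*C(397,48),137),atz("top",*C(397,193),137))
print("lid far",atz("top",*C(30,45),100),atz("top",*C(27,193),100))
print("lid front", atz("top",*C(193,48),100),atz("top",*C(193,193),100))
E
```

```text
smalltop [ 453.5 -217.4   38. ]
diam [ 0.6 59.9  0. ]
low check scene [ 464.6 -224.5   38. ]
big [492.4  48.5  45. ] [ 502.5 -119.5   45. ]
pad [490.8 157.8  74. ] padcorners [515.1 182.8  74. ] [466.7 132.9  74. ]
pad scene [487.6 162.2  74. ]
chute end [708.3 -80.9 137. ] [587.  -79.2 137. ]
lid far [719.9 231.  100. ] [592.7 232.8 100. ]
lid front [715.9  91.2 100. ] [591.5  91.5 100. ]
```

```bash
python3 -m jog '[{"delta_pos":[285,280,-80],"angular":[0,0,1.244],"fingers":1},{"delta_pos":[285,280,-80],"angular":[0,0,1.244],"fingers":1},{"delta_pos":[285,280,-80],"angular":[0,0,1.244],"fingers":1},{"delta_pos":[285,280,-80],"angular":[0,0,1.244],"fingers":1},{"delta_pos":[285,280,-80],"angular":[0,0,1.244],"fingers":1},{"delta_pos":[285,280,-80],"angular":[0,0,1.244],"fingers":1},{"delta_pos":[285,280,-80],"angular":[0,0,1.244],"fingers":1},{"delta_pos":[285,280,-80],"angular":[0,0,1.244],"fingers":1},{"delta_pos":[285,280,-80],"angular":[0,0,1.244],"fingers":1},{"delta_pos":[285,280,-80],"angular":[0,0,1.244],"fingers":1}]' 40
python3 - <<'E'
from rig import ctrl
import cv2,numpy as np
c=ctrl.capture("wrist");cv2.imwrite("pics/w1.png",c["pixels"]);np.savez("w1",**c)
c=ctrl.capture("scene");cv2.imwrite("pics/s2.png",c["pixels"]);np.savez("s2",**c)
s=ctrl.sense();print(s["eef_pos"],s["ee_rot"],s["joints"],s["time_s"])
E
```

```text
time_s: 1.35
eef_pos: [453.0, -218.1, 168.5]
ee_rot: [0.0, 0.708, 0.706, -0.0]
force: [-0.3, -0.6, -0.5]
grip_width: 1.0
grip_force: 0.0
[ 453.08521832 -217.95011214  168.50031134] [ 1.44475302e-04  7.07757008e-01  7.06455940e-01 -1.78394980e-05] [-6.81756961e-01  3.43789995e-01  1.67612900e+00 -7.28785984e-05
  1.12139001e+00 -6.79885321e-01] 1.45
```

View pics/w1.png

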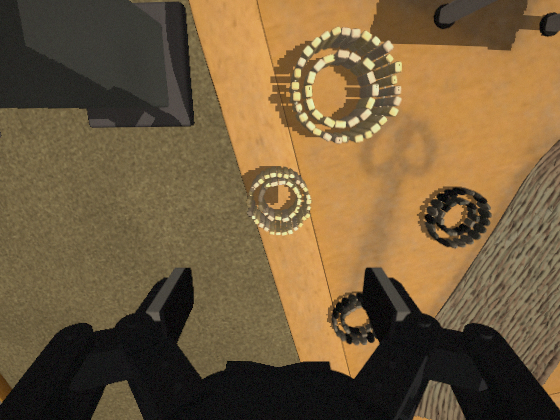

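The wrist view shows the small ring centred at about (279,202) with its rim spanning 248–311, on the table's edge strip. The fingers are at (165,310) and (390,310).

```bash
python3 - <<'E'
from h import *
for p in((279,202),(248,202),(311,202),(279,170),(279,236)):print(atz("w1",*p,38))
print("base at z0 left/up",atz("w1",279,202,19))
print(proj("w1",[[453,-218,20],[453,-218,38]]))
E
```

```text
[ 454.9 -214.8   38. ]
[ 427.3 -214.7   38. ]
[ 483.5 -214.8   38. ]
[ 455. -186.   38.]
[ 454.9 -247.7   38. ]
base at z0 left/up [ 455.  -220.5   19. ]
[[276.9 199.8]
 [276.8 205.4]]
```

```bash
python3 -m jog '[{"delta_pos":[2,0,-60],"angular":[0,0,0],"fingers":1},{"delta_pos":[2,0,-110],"angular":[0,0,0],"fingers":1},{"delta_pos":[2,0,-147],"angular":[0,0,0],"fingers":1},{"delta_pos":[2,0,-147],"angular":[0,0,0],"fingers":1},{"delta_pos":[2,0,-147],"angular":[0,0,0],"fingers":0.4},{"delta_pos":[2,0,-147],"angular":[0,0,0],"fingers":0.4},{"delta_pos":[2,0,-147],"angular":[0,0,0],"fingers":0.4},{"delta_pos":[2,0,-147],"angular":[0,0,0],"fingers":0.4},{"delta_pos":[2,0,-147],"angular":[0,0,0],"fingers":0.4}]' 30
```

```text
time_s: 2.58
eef_pos: [456.3, -218.0, 23.4]
ee_rot: [0.002, 0.707, 0.707, 0.0]
force: [-1.5, -0.0, 5.9]
grip_width: 0.706
grip_force: 31.6
```

```bash
python3 -m jog '[{"delta_pos":[0,0,40],"angular":[0,0,0],"fingers":0.4},{"delta_pos":[0,0,90],"angular":[0,0,0],"fingers":0.4},{"delta_pos":[10,15,140],"angular":[0,0,0],"fingers":0.4},{"delta_pos":[35,45,185],"angular":[-0.1,0,0],"fingers":0.4},{"delta_pos":[70,90,210],"angular":[-0.2,0,0],"fingers":0.4},{"delta_pos":[105,135,215],"angular":[-0.3,0,0],"fingers":0.4},{"delta_pos":[140,180,215],"angular":[-0.4,0,0],"fingers":0.4},{"delta_pos":[170,225,205],"angular":[-0.524,0,0],"fingers":0.4},{"delta_pos":[193,256,190],"angular":[-0.524,0,0],"fingers":0.4},{"delta_pos":[193,256,190],"angular":[-0.524,0,0],"fingers":0.4}]'
python3 - <<'E'
from rig import ctrl
import cv2,numpy as np
for n in("wrist","top","scene"):
    c=ctrl.capture(n);cv2.imwrite(f"pics/{n}3.png",c["pixels"]);np.savez(n+"3",**c)
a=cv2.imread("pics/wrist3.png");b=cv2.imread("pics/scene3.png")[120:280,150:320]
b=cv2.resize(b,(446,420),interpolation=cv2.INTER_CUBIC)
cv2.imwrite("pics/m3.png",cv2.resize(np.hstack([a,b]),(800,334)))
s=ctrl.sense();print(s["eef_pos"],s["ee_rot"],s["joints"],s["grip_width"],s["time_s"])
E
```

```text
time_s: 3.82
eef_pos: [648.9, 41.1, 210.7]
ee_rot: [0.183, 0.682, 0.684, -0.183]
force: [-0.8, -0.2, -0.9]
grip_width: 0.699
grip_force: 32.9
[648.35243075  37.93842188 212.90987208] [ 0.1837336   0.6835077   0.68242809 -0.18262284] [ 0.06265652  0.68184585  1.10377505 -0.53010396  1.4151245   0.16419047] 0.7041899483101711 3.975
```

View pics/m3.png

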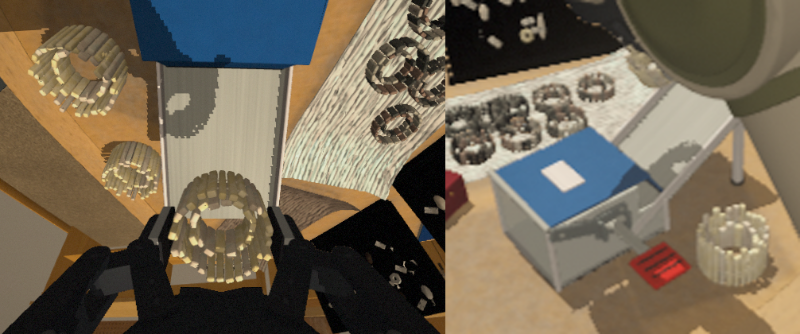

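The ring is held (opening 0.70, about 60 mm) and sits over the chute. In wrist pixels the ring is near (279,285), the chute's edges meet the lid at about (201,86) and (355,86), and the chute centre line is near column 279.

```bash
python3 - <<'E'
from h import *
k=1006/800
for u,v,z in((159,67,60),(284,67,60),(162,200,95),(278,200,95)):print(u,v,atz("wrist3",u*k,v*k,z))
E
```

```text
159 67 [591.2  70.5  60. ]
284 67 [709.  71.  60.]
162 200 [ 569.  -100.4   95. ]
278 200 [728.7 -99.6  95. ]
```

```bash
python3 -m jog '[{"delta_pos":[1,-18,-40],"angular":[0,0,0],"fingers":0.4},{"delta_pos":[1,-32,-70],"angular":[0,0,0],"fingers":0.4},{"delta_pos":[1,-38,-82],"angular":[0,0,0],"fingers":0.4},{"delta_pos":[1,-40,-87],"angular":[0,0,0],"fingers":0.4},{"delta_pos":[1,-40,-87],"angular":[0,0,0],"fingers":0.4},{"delta_pos":[1,-40,-87],"angular":[0,0,0],"fingers":0.4}]'
python3 - <<'E'
from rig import ctrl
import cv2,numpy as np
a=ctrl.capture("wrist")["pixels"];b=ctrl.capture("scene")["pixels"][120:280,150:320]
b=cv2.resize(b,(446,420),interpolation=cv2.INTER_CUBIC)
cv2.imwrite("pics/m4.png",cv2.resize(np.hstack([a,b]),(800,334)))
E
```

```text
time_s: 4.72
eef_pos: [649.9, -0.9, 125.5]
ee_rot: [0.184, 0.683, 0.683, -0.182]
force: [-0.7, 0.3, -0.9]
grip_width: 0.701
grip_force: 32.9
```

View pics/m4.png

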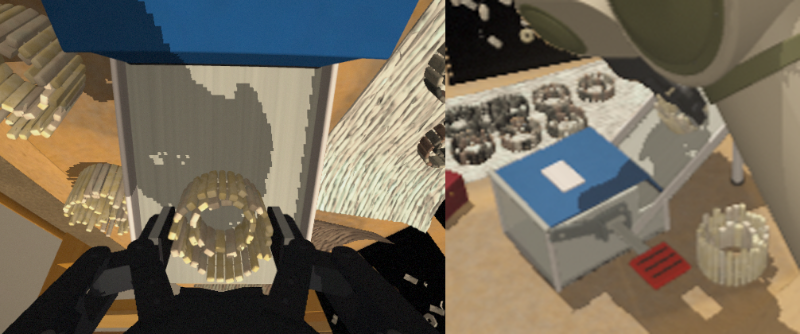

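The ring sits centred between the guides (ring at wrist composite (222,225), guides at 125 and 320) with no contact force yet, so I lower it in small steps.

```bash
python3 -m jog '[{"delta_pos":[0,-1,-2],"angular":[0,0,0],"fingers":0.4},{"delta_pos":[0,-2,-3.5],"angular":[0,0,0],"fingers":0.4},{"delta_pos":[0,-2,-3.5],"angular":[0,0,0],"fingers":0.4}]'
```

```text
time_s: 5.2
eef_pos: [649.5, -3.3, 120.7]
ee_rot: [0.183, 0.683, 0.683, -0.183]
force: [0.0, 0.4, -0.5]
grip_width: 0.703
grip_force: 32.9
```

```bash
python3 -m jog '[{"delta_pos":[0,-0.5,-1],"angular":[0,0,0],"fingers":0.4},{"delta_pos":[0,-0.5,-1],"angular":[0,0,0],"fingers":0.88},{"delta_pos":[0,-0.5,-1],"angular":[0,0,0],"fingers":0.88},{"delta_pos":[0,-0.5,-1],"angular":[0,0,0],"fingers":0.88},{"delta_pos":[0,-0.5,-1],"angular":[0,0,0],"fingers":0.88},{"delta_pos":[0,10,17],"angular":[0,0,0],"fingers":0.88},{"delta_pos":[0,30,52],"angular":[0,0,0],"fingers":0.88},{"delta_pos":[0,50,87],"angular":[0,0,0],"fingers":0.88}]'
python3 - <<'E'
from rig import ctrl
import cv2,numpy as np
a=ctrl.capture("wrist")["pixels"];b=ctrl.capture("scene")["pixels"][120:280,150:320]
b=cv2.resize(b,(446,420),interpolation=cv2.INTER_CUBIC)
cv2.imwrite("pics/m5.png",cv2.resize(np.hstack([a,b]),(800,334)))
E
```

```text
time_s: 6.2
eef_pos: [649.4, 47.2, 208.8]
ee_rot: [0.183, 0.683, 0.683, -0.183]
force: [0.1, -0.6, -0.8]
grip_width: 0.884
grip_force: 0.0
```

View pics/m5.png

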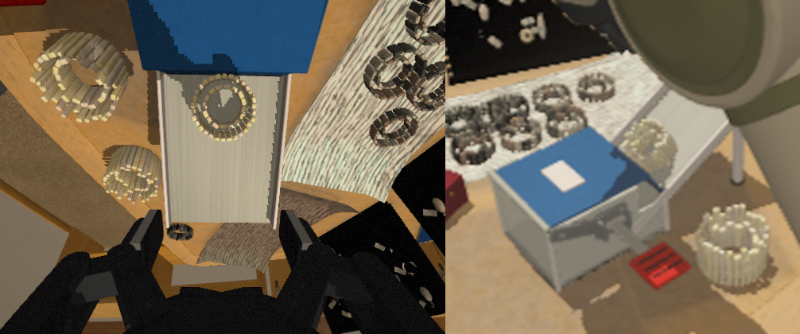

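The ring is resting on the chute against the shut lid (composite (225,105)), released, and the other things haven't moved. Next is the lever pad: untilt, close the fingers and hover over it.

```bash
python3 -m jog '[{"delta_pos":[-30,22,25],"angular":[0.15,0,0],"fingers":0.5},{"delta_pos":[-70,50,35],"angular":[0.3,0,0],"fingers":0.2},{"delta_pos":[-115,82,35],"angular":[0.45,0,0],"fingers":0},{"delta_pos":[-158,113,10],"angular":[0.524,0,0],"fingers":0},{"delta_pos":[-158,113,-45],"angular":[0.524,0,0],"fingers":0},{"delta_pos":[-158,113,-85],"angular":[0.524,0,0],"fingers":0},{"delta_pos":[-158,113,-85],"angular":[0.524,0,0],"fingers":0},{"delta_pos":[-158,113,-85],"angular":[0.524,0,0],"fingers":0}]'
python3 - <<'E'
from rig import ctrl
import cv2,numpy as np
c=ctrl.capture("wrist");a=c["pixels"];np.savez("wrist6",**c);b=ctrl.capture("scene")["pixels"][120:280,150:320]
b=cv2.resize(b,(446,420),interpolation=cv2.INTER_CUBIC)
cv2.imwrite("pics/m6.png",cv2.resize(np.hstack([a,b]),(800,334)))
s=ctrl.sense();print(s["eef_pos"])
E
```

```text
time_s: 7.3
eef_pos: [492.3, 159.7, 124.2]
ee_rot: [0.001, 0.707, 0.707, 0.001]
force: [0.1, 0.8, 0.2]
grip_width: 0.006
grip_force: 0.0
[492.43202453 159.76874324 124.45394702]
```

View pics/m6.png

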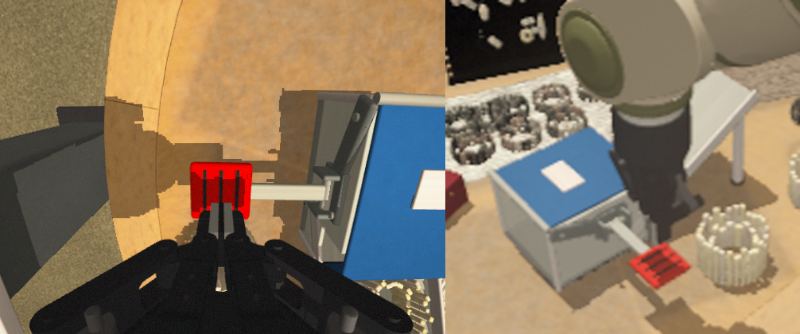

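The wrist view shows the pad spanning composite (191–251, 163–218), i.e. centred at (221,191), with the closed fingers pointing at its lower edge.

```bash
python3 - <<'E'
from h import *
k=1006/800
for u,v in((221,190.5),(191,163),(251,218)):print(atz("wrist6",u*k,v*k,74))
print(proj("wrist6",[[492,160,107],[492,160,74]])/k)
E
```

```text
[493.3 162.2  74. ]
[470.2 185.3  74. ]
[518.5 137.1  74. ]
[[219.08548708 213.51888668]
 [219.32405567 193.00198807]]
```

```bash
python3 -m jog '[{"delta_pos":[1,1,-18],"angular":[0,0,0],"fingers":0},{"delta_pos":[1,1,-28],"angular":[0,0,0],"fingers":0},{"delta_pos":[1,1,-36],"angular":[0,0,0],"fingers":0},{"delta_pos":[1,1,-44],"angular":[0,0,0],"fingers":0},{"delta_pos":[1,1,-52],"angular":[0,0,0],"fingers":0},{"delta_pos":[1,1,-60],"angular":[0,0,0],"fingers":0},{"delta_pos":[1,1,-66],"angular":[0,0,0],"fingers":0},{"delta_pos":[1,1,-69],"angular":[0,0,0],"fingers":0},{"delta_pos":[1,1,-69],"angular":[0,0,0],"fingers":0},{"delta_pos":[1,1,-69],"angular":[0,0,0],"fingers":0}]'
python3 -m jog '[{"delta_pos":[0,0,0],"angular":[0,0,0],"fingers":0},{"delta_pos":[0,0,0],"angular":[0,0,0],"fingers":0},{"delta_pos":[0,0,0],"angular":[0,0,0],"fingers":0},{"delta_pos":[0,0,0],"angular":[0,0,0],"fingers":0},{"delta_pos":[0,0,0],"angular":[0,0,0],"fingers":0},{"delta_pos":[0,0,0],"angular":[0,0,0],"fingers":0},{"delta_pos":[0,0,0],"angular":[0,0,0],"fingers":0},{"delta_pos":[0,0,0],"angular":[0,0,0],"fingers":0},{"delta_pos":[0,0,0],"angular":[0,0,0],"fingers":0},{"delta_pos":[0,0,0],"angular":[0,0,0],"fingers":0}]'
python3 - <<'E'
from rig import ctrl
import cv2,numpy as np
a=ctrl.capture("top")["pixels"][150:290,190:370];b=ctrl.capture("scene")["pixels"][120:280,150:320]
a=cv2.resize(a,(410,320),interpolation=cv2.INTER_CUBIC)
b=cv2.resize(b,(340,320),interpolation=cv2.INTER_CUBIC)
cv2.imwrite("pics/m7.png",np.hstack([a,b]))
E
```

```text
time_s: 8.65
eef_pos: [493.6, 160.8, 54.8]
ee_rot: [0.001, 0.707, 0.707, 0.001]
force: [0.7, -0.8, 5.0]
grip_width: 0.001
grip_force: 2.7
time_s: 9.9
eef_pos: [493.7, 160.8, 54.8]
ee_rot: [0.001, 0.707, 0.707, 0.001]
force: [0.1, -0.0, 6.6]
grip_width: 0.001
grip_force: 2.7
```

View pics/m7.png

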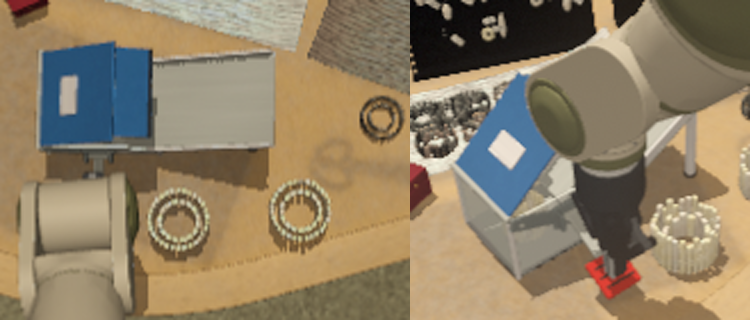

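The lid is raised (top crop (85,95), front face visible at (132,92)) and the chute is empty at (210,100), so the ring has gone in. I hold a little longer, then ease up at about 30 mm/s.

```bash
python3 -m jog '[{"delta_pos":[0,0,0],"angular":[0,0,0],"fingers":0},{"delta_pos":[0,0,0],"angular":[0,0,0],"fingers":0},{"delta_pos":[0,0,0],"angular":[0,0,0],"fingers":0},{"delta_pos":[0,0,0],"angular":[0,0,0],"fingers":0},{"delta_pos":[0,0,2],"angular":[0,0,0],"fingers":0},{"delta_pos":[0,0,5],"angular":[0,0,0],"fingers":0},{"delta_pos":[0,0,8],"angular":[0,0,0],"fingers":0},{"delta_pos":[0,0,11],"angular":[0,0,0],"fingers":0},{"delta_pos":[0,0,14],"angular":[0,0,0],"fingers":0},{"delta_pos":[0,0,17],"angular":[0,0,0],"fingers":0}]'
python3 -m jog '[{"delta_pos":[0,0,3],"angular":[0,0,0],"fingers":0},{"delta_pos":[0,0,6],"angular":[0,0,0],"fingers":0},{"delta_pos":[0,0,9],"angular":[0,0,0],"fingers":0},{"delta_pos":[0,0,12],"angular":[0,0,0],"fingers":0},{"delta_pos":[0,0,14.5],"angular":[0,0,0],"fingers":0},{"delta_pos":[0,0,17],"angular":[0,0,0],"fingers":0},{"delta_pos":[0,0,19],"angular":[0,0,0],"fingers":0},{"delta_pos":[0,0,21],"angular":[0,0,0],"fingers":0},{"delta_pos":[0,0,23],"angular":[0,0,0],"fingers":0},{"delta_pos":[0,0,25],"angular":[0,0,0],"fingers":0}]'
python3 -m jog '[{"delta_pos":[0,0,4],"angular":[0,0,0],"fingers":0},{"delta_pos":[0,0,10],"angular":[0,0,0],"fingers":0},{"delta_pos":[-5,0,50],"angular":[0,0,0],"fingers":0},{"delta_pos":[-40,0,100],"angular":[0,0,0],"fingers":0},{"delta_pos":[-80,0,140],"angular":[0,0,0],"fingers":0},{"delta_pos":[-80,0,140],"angular":[0,0,0],"fingers":0},{"delta_pos":[-80,0,140],"angular":[0,0,0],"fingers":0}]'
python3 - <<'E'
from rig import ctrl
import cv2,numpy as np
a=ctrl.capture("top")["pixels"][150:290,190:370];b=ctrl.capture("scene")["pixels"][140:280,155:315]
a=cv2.resize(a,(300,234),interpolation=cv2.INTER_CUBIC)
b=cv2.resize(b,(500,438),interpolation=cv2.INTER_CUBIC)
a=cv2.copyMakeBorder(a,0,204,0,0,cv2.BORDER_CONSTANT)
cv2.imwrite("pics/m8.png",np.hstack([a,b]))
E
```

```text
time_s: 11.25
eef_pos: [491.7, 160.8, 70.7]
ee_rot: [-0.001, 0.707, 0.707, -0.001]
force: [-6.2, 0.4, 3.1]
grip_width: -0.001
grip_force: 2.6
time_s: 12.5
eef_pos: [492.7, 160.7, 95.8]
ee_rot: [0.0, 0.707, 0.707, 0.0]
force: [-0.3, 0.2, 0.4]
grip_width: 0.002
grip_force: 0.0
time_s: 13.38
eef_pos: [412.7, 160.7, 235.5]
ee_rot: [0.0, 0.707, 0.707, -0.0]
force: [0.6, 0.9, 1.0]
grip_width: -0.0
grip_force: 0.0
```

View pics/m8.png

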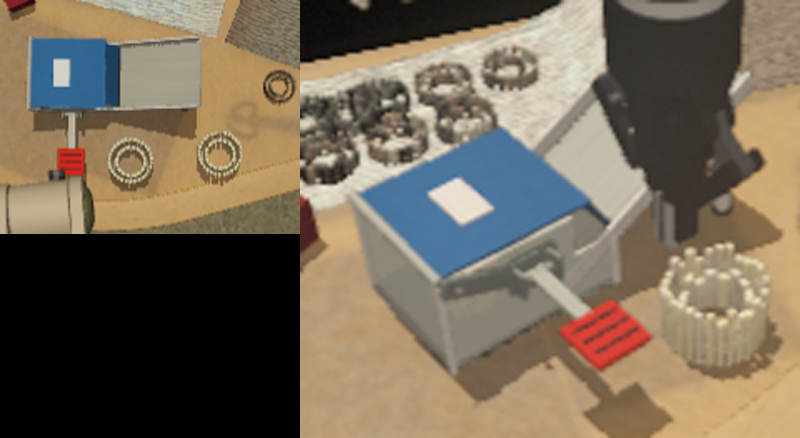

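The lid is shut, the lever is back up, the chute is empty and everything else is in place.

```bash
python3 -c "
from rig import ctrl
print(ctrl.finish_job())"
```

```text
the job is handed in; nothing more can be done
None
```

I put the smallest cream bracelet on the chute, held the lever down while it slid in, and eased the lid fully shut. I handed the job in after about 13.5 s of the 43 s allowed; the chute was empty in the last picture, though I couldn't see the bracelet itself through the box wall, and the things in that view had not moved (the terminal and jar were outside it).

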